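Calibrate the bench scale

ROBOT

A 6-joint arm with a two-finger parallel gripper is mounted at the origin on a cart in front of the work surface, level with it; the furniture and walls round the work are solid. World frame = base frame: x ahead of the robot, y to its left, z up, the work surface at z = 0. Lengths are in m, angles in rad, forces in N, time in s.
With the tool pointing down it reaches from about 0.425 to 0.95 m from the base axis. Payload 3.5 kg.
Tool frame: the origin (TCP) lies on the centre line of the jaws, within the pads' length; the fingertips stand 25 mm ahead of it and the grasp point (between the pads) lies 6 mm ahead of it; z points along the fingers, y is the line along which they close (so a half turn about z gives the same grasp; the last joint's range is limited). The gripper opens to 85 mm and grips with 20 to 120 N. Pads are 22 mm wide; open, the fingers measure 114 mm over their backs; the gripper's body (76 mm by 85 mm) begins 54 mm behind the grasp point. The pads swing forward as they close: fully open they stand 13 mm farther back than shut.
Start: joints at [-1.399, 0.286, 1.577, -0, 1.279, -0.15], TCP at [0.214, -0.64, 0.256] pointing down, gripper open.
Joint ranges: [-2.77, 2.77], [-0.9, 2.22], [0.21, 2.48], [-1.53, 4.67], [0.24, 2.81], [-2.84, 2.84]. Speed limits (rad/s): [2.79, 2.79, 3.14, 3.14, 3.14, 3.14].

INTERFACE

Orientations are given as a unit quaternion [w, x, y, z].
In Python, from cell import ctrl, imaging, spotter gives the robot as it stands.
- The arm moves only by the tool move_arm, never from a script. Its arguments are lists of equal length, an entry for each row: "travel": the shift along the tool's x, y, z in m, a list of three; "spin": the turn about the tool's z in degrees; "grip": the finger opening in m, from 0 to 0.0854. In form: {"travel": [[x, y, z], ...], "spin": [spin, ...], "grip": [grip, ...]}. A call has 1 to 12 rows; each row is the pose to reach, as a shift and turn from the pose commanded when the call began, along the tool's axes at that moment; what a row does not reach only later rows make up. A row lasts 1/8 s, in which the tool goes at most 62.5 mm and 10.7 degrees, less where a joint would pass 70% of its speed; a pose out of reach is approached as far as the arm can. A call with a gripper value outside its range is refused whole. The fingers move at their own pace and stop on an object; "force" is the grip in N (left out, the last holds). Time passes only in rows, so rows that repeat a pose let the fingers close. It gives the time, the measured TCP pose, the force, the opening and the grip force at its end, in the units of the state.
- ctrl.observe(): the state, without advancing time (a new reading comes with each control period).
- imaging.snapshot(name): name is "scene" or "top" or "wrist"; returns (picture, depth): 480x640x3 uint8, blue, green, red; 480x640 float32, m along the optical axis (not along the pixel's ray), 0 where there is no reading.
- imaging.camera_info(name): a dict with "fx", "fy", "cx", "cy" (pixels), "rvec" (rotation vector, rad) and "tvec" (3), from world to camera coordinates, as OpenCV has them; the wrist camera has in their place "hand_eye" (4x4, takes a point from camera to tool coordinates, whose origin is the TCP and whose axes are the flange's). Camera axes: x right, y down, z forward; pixel columns grow to the right and rows downward; lengths in m; the calibration is good to about 2 mm. A picture is of the moment at which its call begins: read the wrist's pose just before it. camera_info takes no time and is no camera call.
- ctrl.close_job(): hands the job in; it is judged then, once.
Trained networks look in the newest picture that a camera, given by its name, has taken for a name from the list of things; names that differ only in an ending like _2 or _b are one class to them, and where a whole thing is asked for, a point or a joint stands for the part that bears it (a point fixed in the world has none). Each returns a list of dicts, best first, with "conf" (0 to 1); they miss things now and then, are a little off and sometimes report something else, mostly with a low value. They report only what shows in the picture. A call takes as long as a camera call.
- spotter.search_frame(thing, camera): "pixel" ([column, row] in pixels, amid what is visible of it).
- spotter.trace(thing, camera): "pixels" (480x640 bool, what is visible of it) and "pixel" ([column, row] in pixels, amid what is visible of it).
The state is a dict: "t": time; "joint_pos": joint angles; "qd": joint speeds; "joint_efforts": joint torques, N m; "eef_pos": TCP position; "eef_rot": TCP orientation; "contact_force": force on the tool from outside, world axes, zero at the start; "ft_torque": the same for the moment, N m; "finger_gap": opening from 0.0 (shut) to 1.0 (fully open); "grip_force": force on a finger pad.
Only numpy, scipy, OpenCV 4.12 (cv2) and the standard library are available. Lean on these libraries where they do the work, as an engineer would, in place of code of your own. Each camera call takes 0.05 s, during which the arm holds its last target. There are 200 camera calls.

TASK

Calibrate the scale: set the larger square weight gently in the middle of the pan, square to it, and the smaller one squarely on top in the middle of the larger. Only then take the slim scriber from the bur block, reach its point down through the round hole in the front deck of the scale and press the recessed button fully down, and finish while still holding it down with the scriber in the gripper. Leave the pusher and everything else where it is.

Things in the scene. Friction and masses are not known exactly. Their poses are not given: they have to be found in the camera images.
- scale: grey bench scale, 160 (x) x 130 (y) mm, fixed. Origin: centre of its underside on the bench; -x is its front, z up. The flat front deck is 44 mm above the bench and the steel pan stands behind it (+x).
- pan_centre (a point): centre of the upper face of the scale's square steel pan (94 x 94 mm, flat, no rim, does not move, 57 mm above the bench); axes as the scale, parallel to the pan's edges
- cal_hole (a point): centre of the round hole's mouth in the front deck, right of the two white keys (-y). The deck is 8 mm thick; the hole is 10 mm in diameter, bevelled out to 16 mm at the top. Points straight up.
- cal_button (a joint): white recessed button (17 mm across) under the hole: 0 = up (its face 10 mm below the deck's upper side), 0.004 = fully down (m). Sprung: 2 N to start it, 5 N at the bottom; springs back when let go.
- weight_large_c (a point): centre of the larger flat square steel weight, 56 x 56 x 20 mm, 0.49 kg, lying on the bench; axes parallel to its edges, z up
- weight_small_c (a point): centre of the smaller flat square steel weight, 44 x 44 x 13 mm, 0.2 kg, lying on the bench; axes parallel to its edges, z up
- bur_block: hardwood block 62 (x) x 124 (y) x 42 mm high, fixed, with a row of three tool holes along its y, 32 mm apart, and short burs (to 64 mm above the bench) behind them at +x. Origin: centre of its underside. Scriber and pusher stand in the outer holes, either way round, each resting on its shoulder.
- scriber_grip (a point): point on the axis of the scriber, in the straight part of its slim dark round wooden handle (15 mm in diameter from 50 to 120 mm above the point, top at 135 mm); 95 mm above the steel point, z along the handle away from the point. It stands point down in the block, sunk 40 mm; the point is a straight steel pin 5 mm in diameter and 26 mm long, above it an 11 mm ferrule to the shoulder at 40 mm. 45 g.
- scriber_tip (a point): the scriber's steel point (its lowest end)
- bezel_pusher: bezel pusher with a light wooden mushroom head 29 mm across and 35 mm high, 64 mm from the scriber in the same block; its 11 mm foot does not fit the scale's hole. Not needed: leave it. Origin at its foot.
- tweezers: black tweezers, 162 mm long, lying on the bench. Leave alone.
- cuff: open silver bangle, 48 x 53 x 8 mm, lying on the bench. Leave alone.

How it is judged:
On the way, in this order (a step that is already met when the one before it is completed fails the run):
1. the larger weight rests squarely in the middle of the pan, let go (horizontal distance between weight_large_c and pan_centre below 0.01 m and z of weight_large_c in the frame of pan_centre between 0.008 and 0.012 m and (angle between the x axis of weight_large_c and the x axis of pan_centre, either way round below 0.17 rad or angle between the x axis of weight_large_c and the y axis of pan_centre, either way round below 0.17 rad) and contact force between the fingers and weight_large below 0.05 N and linear speed of weight_large below 0.02 m/s), for 0.2 s.
2. the smaller weight rests squarely on the middle of the larger, let go (horizontal distance between weight_small_c and weight_large_c below 0.008 m and z of weight_small_c in the frame of weight_large_c between 0.0145 and 0.0185 m and (angle between the x axis of weight_small_c and the x axis of weight_large_c, either way round below 0.17 rad or angle between the x axis of weight_small_c and the y axis of weight_large_c, either way round below 0.17 rad) and contact force between the fingers and weight_small below 0.05 N and linear speed of weight_small below 0.02 m/s), for 0.2 s.
At the end, for the whole second after the job is handed in: For the last second the gripped scriber, upright within 20 degrees, holds the button at least 3 of 4 mm down through the hole; the large weight lies flat within 10 mm of the pan's middle, the small one flat within 8 mm of the large one's middle, both square within 10 degrees, untouched (value of joint cal_button above 0.003 m and contact force between scriber and scale above 2 N and contact force between the fingers and scriber above 1 N and horizontal distance between scriber_tip and cal_hole below 0.006 m and z of scriber_tip in the frame of cal_hole below -0.0115 m and angle between scriber_tip's own z axis and vertical below 0.35 rad and horizontal distance between weight_large_c and pan_centre below 0.01 m and z of weight_large_c in the frame of pan_centre below 0.012 m and (angle between the x axis of weight_large_c and the x axis of pan_centre, either way round below 0.17 rad or angle between the x axis of weight_large_c and the y axis of pan_centre, either way round below 0.17 rad) and horizontal distance between weight_small_c and weight_large_c below 0.008 m and z of weight_small_c in the frame of weight_large_c between 0.0145 and 0.0185 m and (angle between the x axis of weight_small_c and the x axis of weight_large_c, either way round below 0.17 rad or angle between the x axis of weight_small_c and the y axis of weight_large_c, either way round below 0.17 rad) and contact force between the arm and weight_large below 0.05 N and contact force between the arm and weight_small below 0.05 N); the arm keeps its last pose, push and grip.
It fails at once if the button is pressed before both weights are stacked on the pan (value of joint cal_button above 0.002 m and horizontal distance between any of weight_large_c, weight_small_c and pan_centre above 0.03 m).
It fails at once if the larger weight is dropped (falls faster than 0.4 m/s, not held) (linear speed of weight_large above 0.4 m/s and contact force between the fingers and weight_large below 0.05 N).
It fails at once if the smaller weight is dropped (falls faster than 0.4 m/s, not held) (linear speed of weight_small above 0.4 m/s and contact force between the fingers and weight_small below 0.05 N).
It fails at once if the bezel pusher is taken or knocked out of its hole (distance of bezel_pusher from where it was at the start of the episode above 0.015 m).
It fails at once if the tweezers or the bangle are shifted (distance of any of tweezers, cuff from where it was at the start of the episode above 0.03 m).
It also fails if it takes over 72 s, if anything falls off the work surface, if the arm or the gripper's body presses on something with over 40 N, if the wrist force passes 120 N, or if a joint passes its speed limit or range.

## Working session

There is one attempt and no reset: what is moved stays moved. The work goes in short steps, Python scripts to look and compute and a tool call to move; the robot and the scene stay as the last step left them, time stands still between calls to the robot, and variables do not carry over. Pictures are saved under pics/ and viewed, at most 10 in all, crops included, and the job is handed in when it is done.

Besides the shell and the picture viewer there is one more tool, called after ">>>" as name([rows], argument=value, ...), one row to a line, values as JSON. move_arm: Moves the arm, as the interface text tells. Its arguments: {"type":"object","properties":{"travel":{"type":"array","items":{"type":"array","items":{"type":"number"}}},"spin":{"type":"array","items":{"type":"number"}},"grip":{"type":"array","items":{"type":"number"}},"force":{"type":"number"}},"required":["travel","spin","grip"]}

```bash
mkdir -p pics; ls
cat > h.py <<'E'
import numpy as np, cv2
from scipy.spatial.transform import Rotation as R
from cell import ctrl, imaging, spotter
def Tcw(name, st=None):
    ci=imaging.camera_info(name)
    K=(ci['fx'],ci['fy'],ci['cx'],ci['cy'])
    T=np.eye(4)
    if 'hand_eye' in ci:
        st=st or ctrl.observe()
        q=st['eef_rot']; T[:3,:3]=R.from_quat([q[1],q[2],q[3],q[0]]).as_matrix(); T[:3,3]=st['eef_pos']
        return K,T@np.array(ci['hand_eye'])
    Rm=cv2.Rodrigues(np.array(ci['rvec'],float))[0]
    T[:3,:3]=Rm.T; T[:3,3]=-Rm.T@np.array(ci['tvec'],float).ravel()
    return K,T
def cloud(d,K,T):
    v,u=np.mgrid[0:480,0:640]
    P=np.stack([(u-K[2])/K[0]*d,(v-K[3])/K[1]*d,d],-1)
    return P@T[:3,:3].T+T[:3,3]
def snap(name):
    K,T=Tcw(name)
    p,d=imaging.snapshot(name)
    return p,d,cloud(d,K,T),K,T
def ray(u,v,z,K,T):
    r=T[:3,:3]@np.array([(u-K[2])/K[0],(v-K[3])/K[1],1]); 
    return T[:3,3]+r*(z-T[2,3])/r[2]
def proj(P,K,T):
    p=T[:3,:3].T@(np.asarray(P)-T[:3,3]); return np.array([K[0]*p[0]/p[2]+K[2],K[1]*p[1]/p[2]+K[3]])
E
python3 - <<'E'
from h import *
np.set_printoptions(precision=4,suppress=True)
for n in ("top","scene"):
    p,d,X,K,T=snap(n); cv2.imwrite(f'pics/{n}0.png',p); print(n,K,T[:3,3])
    for t in ["scale","weight_large_c","weight_small_c","bur_block","scriber_grip","bezel_pusher","tweezers","cuff"]:
        r=spotter.trace(t,n)
        for o in r[:2]:
            m=o['pixels']&(d>0)
            if m.sum()>5:
                Q=X[m]; zt=np.percentile(Q[:,2],95); 
                top=m&(X[...,2]>zt-.006)
                rect=cv2.minAreaRect((X[top][:,:2]*1000).astype(np.float32))
                print(t,round(o['conf'],2),np.round(o['pixel']),m.sum(),'med',np.median(Q,0),'z95',zt,'rect',np.round(rect[0],1),np.round(rect[1],1),round(rect[2],1))
print(ctrl.observe())
E
```

```text
pics
top (521.1269566343718, 521.1269566343718, 324.78179515195325, 240.11390143596554) [ 0.2477 -0.0472  1.3401]
scale 0.6 [368. 244.] 3269 med [ 0.4736 -0.1328  0.0463] z95 0.059259870831283035 rect [ 506.7 -129.7] [94.1 94.2] 8.2
weight_large_c 0.73 [232. 247.] 500 med [0.467  0.2159 0.0184] z95 0.023120849435524924 rect [467.8 217. ] [55.7 55.4] 64.0
weight_small_c 0.78 [163. 248.] 302 med [0.463  0.4015 0.0113] z95 0.01597766311990215 rect [462.4 401.3] [44. 44.] 30.6
bezel_pusher 0.57 [502. 234.] 101 med [ 0.4973 -0.4586  0.0738] z95 0.07927403686292589 rect [ 497.4 -460.5] [20.7 23.3] 44.1
scene (589.5177626770495, 589.5177626770495, 328.81704140312723, 248.857465580407) [-0.8062  0.6002  0.8685]
weight_large_c 0.95 [243. 291.] 373 med [0.4575 0.2209 0.0194] z95 0.023433161027209447 rect [467.4 217.9] [56. 61.] 64.1
weight_small_c 0.63 [176. 313.] 210 med [0.4572 0.4034 0.0128] z95 0.016629067103409948 rect [459.3 402.8] [48.4 45.3] 32.0
bur_block 0.78 [441. 233.] 721 med [ 0.4791 -0.4182  0.0383] z95 0.046618769225179046 rect [ 296.  -237.7] [111.6 659. ] 46.8
scriber_grip 0.
[... 381 characters left out ...]
 med [0.5884 0.2431 0.0059] z95 0.011033054045685926 rect [595.8 241.8] [55.4 48.1] 23.0
cuff 0.44 [224. 276.] 75 med [0.5842 0.2407 0.0056] z95 0.01056055342683627 rect [594.1 241.1] [51.8 48.1] 23.0
{'t': 0.9, 'joint_pos': array([-1.399 ,  0.2863,  1.5767, -0.    ,  1.2786, -0.15  ]), 'qd': array([-0.0003,  0.001 , -0.0002,  0.0012,  0.    ,  0.0008]), 'joint_efforts': array([ -0.0006, -40.5962, -29.2946,  -0.0001,   0.0005,   0.    ]), 'eef_pos': array([ 0.2135, -0.6403,  0.2563]), 'eef_rot': array([ 0.    ,  0.9871,  0.1602, -0.    ]), 'contact_force': array([-0.1002, -0.0462, -0.3964]), 'ft_torque': array([-0.0265, -0.0005,  0.035 ]), 'grip_force': 0.0, 'finger_gap': 1.0003478945519766}
```

```bash
python3 -c "
import cv2
p=cv2.imread('pics/top0.png')[130:350,120:560];cv2.imwrite('pics/top0c.png',cv2.resize(p,(800,400)))"
```

```text
(no output)
```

View pics/top0c.png

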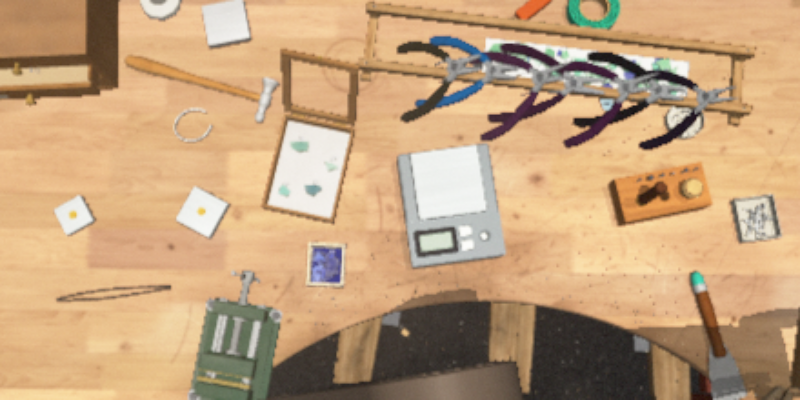

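The top view shows the scale in the crop at about (450,205), yawed about +8°, with the hole near (485,236). The large weight is at (202,211), the small one at (74,214) and the block at (660,193). I'm going to the large weight first.

```bash
cat >> h.py <<'E'
def rel(targets):
    """targets: list of (x,y,z,yaw_deg of tool x); prints travel/spin from current pose"""
    st=ctrl.observe(); q=st['eef_rot']; M=R.from_quat([q[1],q[2],q[3],q[0]]).as_matrix(); p=np.array(st['eef_pos'])
    y0=np.degrees(np.arctan2(M[1,0],M[0,0]))
    print('pos',np.round(p,4),'yaw',round(y0,2),'tilt',np.round(M[:,2],4),'t',st['t'],'F',np.round(st['contact_force'],1),'gap',round(st['finger_gap'],3),'q6',round(st['joint_pos'][5],2))
    for x,y,z,w in targets:
        s=-((w-y0+180)%360-180)
        print(np.round(M.T@(np.array([x,y,z])-p),4).tolist(), 'spin',round(s,1))
E
python3 -c "
from h import *
rel([(.40,-.45,.256,30),(.5,-.2,.256,40),(.467,.2175,.20,64)])"
```

```text
pos [ 0.2135 -0.6403  0.2563] yaw 18.44 tilt [-0. -0. -1.] t 0.9 F [-0.1 -0.  -0.4] gap 1.0 q6 -0.15
[0.2371, -0.1216, 0.0003] spin -11.6
[0.4111, -0.3271, 0.0003] spin -21.6
[0.5118, -0.7336, 0.0563] spin -45.6
```

>>> move_arm([
  [0.06,-0.03,0],
  [0.119,-0.061,0],
  [0.178,-0.091,0],
  [0.237,-0.122,0],
  [0.272,-0.163,0],
  [0.307,-0.204,0],
  [0.342,-0.245,0],
  [0.376,-0.286,0],
  [0.411,-0.327,0],
  [0.428,-0.385,0.005],
  [0.444,-0.443,0.01],
  [0.46,-0.501,0.02],
], spin=[0,-4,-8,-12,-14,-16,-18,-20,-22,-27,-32,-37], grip=[0.0854,0.0854,0.0854,0.0854,0.0854,0.0854,0.0854,0.0854,0.0854,0.0854,0.0854,0.0854], force=40)

```text
t: 2.4
eef_pos: [0.4915, -0.0178, 0.237]
eef_rot: [0.001, 0.885, 0.466, 0.001]
contact_force: [1.0, 0.6, -0.0]
finger_gap: 0.999
grip_force: 0.0
```

```bash
python3 -c "
from h import *
rel([(.467,.2175,.20,64)])"
```

```text
pos [ 0.4915 -0.0178  0.237 ] yaw 55.58 tilt [ 2.1e-03 -4.0e-04 -1.0e+00] t 2.4 F [ 1.   0.6 -0. ] gap 0.999 q6 0.36
[0.1802, -0.1533, 0.0368] spin -8.4
```

>>> move_arm([
  [0.045,-0.038,0.01],
  [0.09,-0.076,0.02],
  [0.135,-0.115,0.03],
  [0.18,-0.153,0.037],
  [0.18,-0.153,0.037],
  [0.18,-0.153,0.037],
], spin=[-2,-4,-6,-8.4,-8.4,-8.4], grip=[0.0854,0.0854,0.0854,0.0854,0.0854,0.0854])

```text
t: 3.15
eef_pos: [0.4676, 0.2154, 0.1995]
eef_rot: [0.0, 0.849, 0.529, -0.0]
contact_force: [0.2, -0.2, -0.3]
finger_gap: 1.004
grip_force: 0.0
```

Run:
```python
from h import *
p,d,X,K,T=snap('wrist'); cv2.imwrite('pics/w1.png',p)
print(ctrl.observe()['eef_pos'],T[:3,3],(d>0).mean())
for o in spotter.trace('weight_large_c','wrist')[:2]:
    m=o['pixels']&(d>0); zt=np.percentile(X[m][:,2],90); m&=abs(X[...,2]-zt)<.006
    print(o['conf'],m.sum(),zt,cv2.minAreaRect((X[m][:,:2]*1000).astype(np.float32)))
rel([(.467,.2175,.029,64)])
```

```text
[0.46788104 0.21476716 0.19959215] [0.50137837 0.28630685 0.31661002] 0.9958984375
0.65 3590 0.020435049560391716 ((469.7146911621094, 218.22357177734375), (55.96984100341797, 55.56419372558594), 62.43387985229492)
0.6 379 0.008053230669783269 ((598.5021362304688, 240.9278564453125), (48.008872985839844, 50.910003662109375), 19.886507034301758)
pos [0.468  0.2144 0.1996] yaw 63.74 tilt [ 6.e-04 -2.e-04 -1.e+00] t 3.25 F [ 0.2  0.1 -0.1] gap 1.0 q6 0.69
[0.0023, -0.0024, 0.1706] spin -0.3
```

>>> move_arm([
  [0.003,-0.001,0.05],
  [0.003,-0.001,0.1],
  [0.003,-0.001,0.14],
  [0.003,-0.001,0.16],
  [0.003,-0.001,0.1706],
  [0.003,-0.001,0.1706],
  [0.003,-0.001,0.1706],
  [0.003,-0.001,0.1706],
  [0.003,-0.001,0.1706],
  [0.003,-0.001,0.1706],
  [0.003,-0.001,0.1706],
], spin=[0,0.7,0.7,0.7,0.7,0.7,0.7,0.7,0.7,0.7,0.7], grip=[0.0854,0.0854,0.0854,0.0854,0.0854,0.0854,0.045,0.045,0.045,0.045,0.045], force=50)

```text
t: 4.62
eef_pos: [0.4698, 0.2188, 0.0307]
eef_rot: [0.001, 0.852, 0.524, 0.002]
contact_force: [-0.4, -2.1, 6.3]
finger_gap: 0.642
grip_force: 55.4
```

```bash
python3 -c "
from h import *
c,s=np.cos(np.radians(8.2)),np.sin(np.radians(8.2))
rel([(.469,.2175,.16,64),(.507,-.13,.16,98.2),(.507,-.13,.089,98.2)])"
```

```text
pos [0.4698 0.2188 0.0307] yaw 63.16 tilt [ 4.2e-03  4.0e-04 -1.0e+00] t 4.625 F [-0.4 -2.1  6.3] gap 0.642 q6 0.71
[-0.0013, 0.0003, -0.1293] spin -0.8
[-0.2942, 0.1911, -0.1293] spin -35.0
[-0.2943, 0.1909, -0.0583] spin -35.0
```

>>> move_arm([
  [0,0,-0.03],
  [0,0,-0.08],
  [-0.02,0.01,-0.125],
  [-0.065,0.042,-0.129],
  [-0.11,0.071,-0.129],
  [-0.155,0.101,-0.129],
  [-0.2,0.13,-0.129],
  [-0.245,0.159,-0.129],
  [-0.28,0.181,-0.129],
  [-0.294,0.191,-0.129],
  [-0.294,0.191,-0.129],
  [-0.294,0.191,-0.129],
], spin=[0,0,0,-4,-9,-14,-19,-24,-29,-33,-35,-35], grip=[0.045,0.045,0.045,0.045,0.045,0.045,0.045,0.045,0.045,0.045,0.045,0.045])

```text
t: 6.12
eef_pos: [0.5046, -0.1288, 0.1566]
eef_rot: [-0.001, 0.655, 0.755, -0.0]
contact_force: [0.3, -0.8, -4.4]
finger_gap: 0.637
grip_force: 55.9
```

Run:
```python
from h import *
p,d,X,K,T=snap('wrist'); cv2.imwrite('pics/w2.png',p)
rel([(.507,-.13,.089,98.2)])
for t in ('scale','weight_large_c'):
  for o in spotter.trace(t,'wrist')[:1]:
    m=o['pixels']&(d>0); Q=X[m]; print(t,o['conf'],m.sum(),np.percentile(Q,[5,50,95],axis=0))
m=(abs(X[...,2]-.057)<.004)&(d>0)&(abs(X[...,0]-.507)<.08)&(abs(X[...,1]+.13)<.08)
print(m.sum(),cv2.minAreaRect((X[m][:,:2]*1000).astype(np.float32)),np.median(X[m][:,2]))
```

```text
pos [ 0.5048 -0.1287  0.1568] yaw 98.15 tilt [-0.0018  0.0013 -1.    ] t 6.175 F [ 0.5  0.3 -4.5] gap 0.639 q6 -0.59
[-0.0017, 0.0021, 0.0678] spin -0.0
weight_large_c 0.62 15502 [[ 0.47849539 -0.15182026  0.13635745]
 [ 0.50281951 -0.12261672  0.14521074]
 [ 0.52724296 -0.10031766  0.14622676]]
9122 ((506.4151916503906, -120.50077819824219), (94.20207214355469, 76.14906311035156), 8.060908317565918) 0.056500289128655554
```

View pics/w2.png

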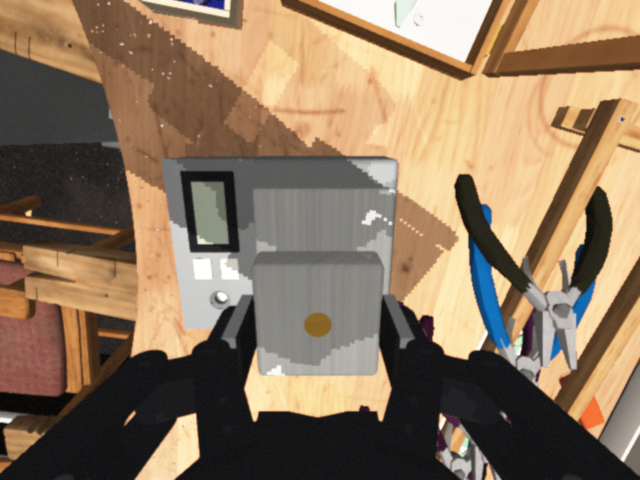

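The picture shows the weight held between the fingers over the pan, and the hole at about (220,299) beside the two white keys. I'm lowering it slowly.

>>> move_arm([
  [-0.001,0.002,0.02],
  [-0.002,0.003,0.045],
  [-0.002,0.003,0.058],
  [-0.002,0.003,0.063],
  [-0.002,0.003,0.066],
  [-0.002,0.003,0.068],
  [-0.002,0.003,0.069],
  [-0.002,0.003,0.069],
], spin=[0,0,0,0,0,0,0,0], grip=[0.045,0.045,0.045,0.045,0.045,0.045,0.045,0.045])

```text
t: 7.28
eef_pos: [0.5089, -0.1316, 0.089]
eef_rot: [0.0, 0.655, 0.755, 0.0]
contact_force: [-0.2, 0.9, -4.9]
finger_gap: 0.641
grip_force: 55.8
```

>>> move_arm([
  [0,0,0.0007],
  [0,0,0.0014],
  [0,0,0.002],
  [0,0,0.002],
], spin=[0,0,0,0], grip=[0.045,0.045,0.045,0.045])

```text
t: 7.78
eef_pos: [0.5089, -0.1316, 0.0878]
eef_rot: [-0.0, 0.655, 0.756, -0.0]
contact_force: [-4.7, 0.9, 5.2]
finger_gap: 0.639
grip_force: 57.0
```

Contact made, so I open and rise.

>>> move_arm([
  [0,0,-0.001],
  [0,0,-0.001],
  [0,0,-0.001],
  [0,0,-0.001],
  [0,0,-0.001],
  [0,0,-0.02],
  [0,0,-0.06],
  [0,0,-0.1],
  [0,0,-0.1],
  [0,0,-0.1],
], spin=[0,0,0,0,0,0,0,0,0,0], grip=[0.064,0.075,0.0854,0.0854,0.0854,0.0854,0.0854,0.0854,0.0854,0.0854])

```text
t: 9.02
eef_pos: [0.5084, -0.1313, 0.1861]
eef_rot: [-0.0, 0.655, 0.756, -0.0]
contact_force: [-0.1, 0.1, -0.4]
finger_gap: 0.999
grip_force: 0.0
```

```bash
cat > m.py <<'E'
from h import *
p,d,X,K,T=snap('wrist'); cv2.imwrite('pics/w3.png',p)
box=(d>0)&(abs(X[...,0]-.508)<.08)&(abs(X[...,1]+.13)<.08)
for z0 in (.057,.077,.090):
    m=box&(abs(X[...,2]-z0)<.004)
    if m.sum()>50: 
        n,l,s,_=cv2.connectedComponentsWithStats(m.astype(np.uint8)); m=l==1+np.argmax(s[1:,4])
        print(z0,m.sum(),cv2.minAreaRect((X[m][:,:2]*1000).astype(np.float32)),np.median(X[m][:,2]))
E
python3 - <<'E'
from m import *
c=p.copy(); g=cv2.cvtColor(p,cv2.COLOR_BGR2GRAY)
h=proj([.4375,-.168,.044],K,T); print('hole guess',h)
for o in spotter.trace('cal_button','wrist')[:2]: print('btn',o['conf'],o['pixel'],ray(*o['pixel'],.034,K,T))
rel([(.47,.2,.19,98),(.462,.4015,.19,120.6)])
E
```

```text
0.057 8058 ((507.6713562011719, -129.43382263183594), (94.085205078125, 93.79460906982422), 8.054590225219727) 0.05648028724384373
0.077 5697 ((508.00299072265625, -131.48143005371094), (56.081695556640625, 55.865928649902344), 8.142507553100586) 0.07645725017593252
hole guess [228.24839662 267.42937193]
btn 0.41 [224.3, 278.4] [ 0.43243347 -0.18324714  0.034     ]
pos [ 0.5078 -0.1311  0.1849] yaw 98.14 tilt [-0.003   0.0014 -1.    ] t 9.125 F [ 0.2  0.2 -0.1] gap 1.002 q6 -0.59
[0.3331, 0.0094, -0.0045] spin 0.1
[0.5337, 0.03, -0.0042] spin -22.5
```

View pics/w3.png

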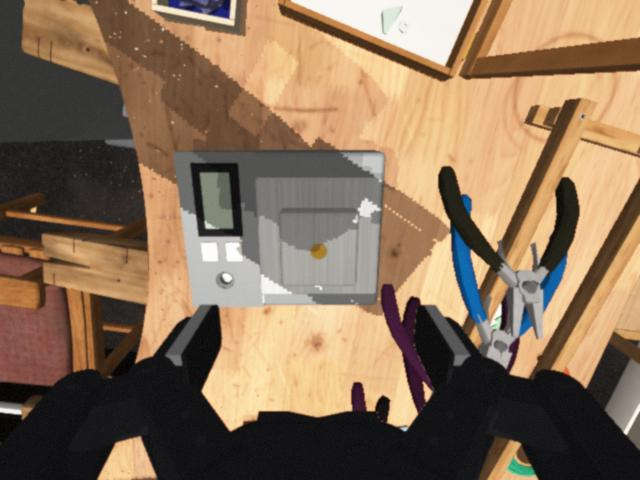

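Large weight is 2 mm off the pan's centre and square. The hole shows at (226,280).

>>> move_arm([
  [0.05,0.003,0],
  [0.108,0.006,0],
  [0.166,0.009,0],
  [0.224,0.012,0],
  [0.282,0.016,0],
  [0.34,0.02,0],
  [0.398,0.023,0],
  [0.456,0.026,0],
  [0.51,0.029,0],
  [0.534,0.03,0],
  [0.534,0.03,0],
  [0.534,0.03,0],
], spin=[0,0,-1,-4,-7,-10,-13,-16,-19,-22.5,-22.5,-22.5], grip=[0.0854,0.0854,0.0854,0.0854,0.0854,0.0854,0.0854,0.0854,0.0854,0.0854,0.0854,0.0854])

```text
t: 10.62
eef_pos: [0.4629, 0.4, 0.1858]
eef_rot: [-0.0, 0.496, 0.869, -0.001]
contact_force: [0.4, -0.1, -0.2]
finger_gap: 0.997
grip_force: 0.0
```

Run:
```python
from h import *
p,d,X,K,T=snap('wrist')
m=(d>0)&(abs(X[...,0]-.462)<.05)&(abs(X[...,1]-.4015)<.05)&(abs(X[...,2]-.013)<.004)
n,l,s,_=cv2.connectedComponentsWithStats(m.astype(np.uint8)); m=l==1+np.argmax(s[1:,4])
r=cv2.minAreaRect((X[m][:,:2]*1000).astype(np.float32)); print(m.sum(),r)
rel([(r[0][0]/1000,r[0][1]/1000,.031,r[2]+90)])
```

```text
2305 ((464.08038330078125, 403.4054870605469), (44.03872299194336, 43.845497131347656), 30.725805282592773)
pos [0.4631 0.3999 0.1861] yaw 120.54 tilt [-9.0e-04 -1.1e-03 -1.0e+00] t 10.675 F [-1.1  0.6  0.2] gap 1.0 q6 0.01
[0.0026, 0.0029, 0.1551] spin -0.2
```

>>> move_arm([
  [0.003,0.003,0.05],
  [0.003,0.003,0.1],
  [0.003,0.003,0.135],
  [0.003,0.003,0.15],
  [0.003,0.003,0.155],
  [0.003,0.003,0.155],
  [0.003,0.003,0.155],
  [0.003,0.003,0.155],
  [0.003,0.003,0.155],
  [0.003,0.003,0.155],
  [0.003,0.003,0.155],
  [0.003,0.003,0.155],
], spin=[0,0,0,0,0,0,0,0,0,0,0,0], grip=[0.0854,0.0854,0.0854,0.0854,0.0854,0.0854,0.033,0.033,0.033,0.033,0.033,0.033])

```text
t: 12.18
eef_pos: [0.4647, 0.406, 0.0332]
eef_rot: [0.0, 0.495, 0.869, 0.001]
contact_force: [-1.5, -0.4, 6.8]
finger_gap: 0.485
grip_force: 50.6
```

```bash
python3 -c "
from h import *
rel([(.508,-.1325,.185,98.1)])"
```

```text
pos [0.4647 0.406  0.0332] yaw 120.65 tilt [ 0.0017  0.0011 -1.    ] t 12.175 F [-1.5 -0.4  6.8] gap 0.485 q6 0.02
[-0.4854, -0.237, -0.1523] spin 22.5
```

>>> move_arm([
  [0,0,-0.03],
  [0,0,-0.08],
  [-0.01,-0.005,-0.13],
  [-0.06,-0.029,-0.152],
  [-0.113,-0.055,-0.152],
  [-0.167,-0.081,-0.152],
  [-0.22,-0.107,-0.152],
  [-0.273,-0.133,-0.152],
  [-0.327,-0.16,-0.152],
  [-0.38,-0.186,-0.152],
  [-0.433,-0.211,-0.152],
  [-0.47,-0.23,-0.152],
], spin=[0,0,0,0,3,6,9,12,15,18,21,22.5], grip=[0.033,0.033,0.033,0.033,0.033,0.033,0.033,0.033,0.033,0.033,0.033,0.033])

```text
t: 13.68
eef_pos: [0.5049, -0.1183, 0.1829]
eef_rot: [-0.0, 0.656, 0.755, -0.0]
contact_force: [0.5, 0.4, -2.2]
finger_gap: 0.484
grip_force: 51.1
```

Run:
```python
from m import *
st=ctrl.observe(); t=np.array(st['eef_pos'])
m=(d>0)&(abs(X[...,0]-t[0])<.03)&(abs(X[...,1]-t[1])<.035)&(abs(X[...,2]-(t[2]-.021))<.006)
print(m.sum(),cv2.minAreaRect((X[m][:,:2]*1000).astype(np.float32)),np.median(X[m][:,2]))
rel([(.508,-.1325,.113,98.1)])
```

```text
0.057 6098 ((506.5163879394531, -121.21049499511719), (94.03841400146484, 76.98015594482422), 8.019631385803223) 0.05646277144425267
0.077 2745 ((505.81011962890625, -116.58917999267578), (56.12551498413086, 26.242124557495117), 8.57025146484375) 0.07643867142885535
8185 ((507.0252990722656, -120.30968475341797), (59.8782844543457, 45.012149810791016), 8.13449764251709) 0.16211260157020477
pos [ 0.5055 -0.1223  0.1833] yaw 97.86 tilt [-1.e-04 -4.e-03 -1.e+00] t 13.725 F [ 0.1 -3.5 -1.7] gap 0.486 q6 -0.57
[-0.0102, 0.0012, 0.0703] spin -0.2
```

Run:
```python
from m import *
st=ctrl.observe(); t=np.array(st['eef_pos'])
o=spotter.trace('weight_small_c','wrist')[0]
m=o['pixels']&(abs(X[...,2]-(t[2]-.021))<.005)
print(o['conf'],m.sum(),cv2.minAreaRect((X[m][:,:2]*1000).astype(np.float32)),np.percentile(X[m],[1,50,99],axis=0).round(4).tolist())
rel([(.508,-.1325,.113,98.1)])
```

```text
0.057 6401 ((506.81854248046875, -123.59858703613281), (94.27848052978516, 82.63562774658203), 7.9933977127075195) 0.05649088308494685
0.077 3257 ((506.19464111328125, -118.82256317138672), (56.09402084350586, 30.635038375854492), 7.3564629554748535) 0.07644196059756833
0.88 7806 ((504.8818054199219, -124.76212310791016), (43.761085510253906, 44.65154266357422), 7.949583530426025) [[0.4826, -0.1465, 0.1581], [0.5045, -0.1219, 0.1625], [0.5265, -0.1015, 0.1639]]
pos [ 0.505  -0.1177  0.1828] yaw 97.93 tilt [-1.4e-03  8.0e-04 -1.0e+00] t 13.825 F [-0.4  0.1 -2.6] gap 0.484 q6 -0.56
[-0.0152, 0.001, 0.0698] spin -0.2
```

Run:
```python
from h import *
rel([])
from m import *
o=spotter.trace('weight_small_c','wrist')[0]
m=o['pixels']&(abs(X[...,2]-.162)<.005)
r=cv2.minAreaRect((X[m][:,:2]*1000).astype(np.float32))
print(o['conf'],m.sum(),r)
st=ctrl.observe();t=st['eef_pos']
rel([(t[0]+.508-r[0][0]/1e3,t[1]-.1315-r[0][1]/1e3,.113,98.1)])
```

```text
pos [ 0.505  -0.1177  0.1828] yaw 97.93 tilt [-1.4e-03  8.0e-04 -1.0e+00] t 13.825 F [-0.4  0.1 -2.6] gap 0.484 q6 -0.56
0.057 6051 ((506.46435546875, -120.84832763671875), (94.13865661621094, 76.28993225097656), 8.050957679748535) 0.056500357161055836
0.077 2596 ((505.8605041503906, -116.53865051269531), (56.01252365112305, 25.696470260620117), 7.944440841674805) 0.07639183809564565
0.59 7807 ((504.4049072265625, -120.13949584960938), (43.93720245361328, 44.78706359863281), 8.01378345489502)
pos [ 0.5049 -0.1156  0.1828] yaw 98.13 tilt [-0.0017  0.0012 -1.    ] t 13.925 F [-0.5  0.  -2.1] gap 0.485 q6 -0.56
[-0.0119, 0.0021, 0.0698] spin 0.0
```

>>> move_arm([
  [-0.01,0.002,0.01],
  [-0.014,0.002,0.04],
  [-0.014,0.002,0.06],
  [-0.014,0.002,0.067],
  [-0.014,0.002,0.07],
  [-0.014,0.002,0.071],
  [-0.014,0.002,0.071],
  [-0.014,0.002,0.071],
], spin=[0,0,0,0,0,0,0,0], grip=[0.033,0.033,0.033,0.033,0.033,0.033,0.033,0.033])

```text
t: 14.92
eef_pos: [0.5099, -0.1299, 0.1134]
eef_rot: [0.001, 0.655, 0.756, 0.0]
contact_force: [-0.9, 0.7, -1.9]
finger_gap: 0.485
grip_force: 51.1
```

>>> move_arm([
  [0,-0.001,0.001],
  [0,-0.001,0.0015],
  [0,-0.001,0.002],
  [0,-0.001,0.002],
  [0,-0.001,0.002],
], spin=[0,0,0,0,0], grip=[0.033,0.033,0.033,0.033,0.033])

```text
t: 15.55
eef_pos: [0.5086, -0.1299, 0.1107]
eef_rot: [-0.0, 0.655, 0.756, 0.0]
contact_force: [-0.1, -0.7, -2.6]
finger_gap: 0.482
grip_force: 51.1
```

>>> move_arm([
  [0,0,0],
  [0,0,0],
  [0,0,-0.001],
  [0,0,-0.001],
  [0,0,-0.001],
  [0,0,-0.02],
  [0,0,-0.06],
  [0,0,-0.1],
  [0,0,-0.1],
  [0,0,-0.1],
  [0,0,-0.1],
], spin=[0,0,0,0,0,0,0,0,0,0,0], grip=[0.052,0.06,0.0854,0.0854,0.0854,0.0854,0.0854,0.0854,0.0854,0.0854,0.0854])

```text
t: 16.92
eef_pos: [0.5076, -0.1294, 0.2088]
eef_rot: [-0.002, 0.655, 0.755, -0.0]
contact_force: [0.7, 0.3, -0.1]
finger_gap: 1.001
grip_force: 0.0
```

Run:
```python
from m import *
h=proj([.4315,-.1825,.044],K,T); print('guess',h)
u,v=map(int,h); S=6
c=cv2.resize(p[v-30:v+30,u-35:u+35],None,fx=S,fy=S,interpolation=cv2.INTER_CUBIC)
w=p[v-90:v+110,max(u-60,0):u+207]; cv2.imwrite('pics/hole.png',np.hstack([c,cv2.resize(w,(int(w.shape[1]*1.6),360))[:, :380]]))
g=cv2.GaussianBlur(cv2.cvtColor(c,cv2.COLOR_BGR2GRAY),(0,0),2)
mm=K[0]/(T[2,3]-.044)/1000*S; print('px/mm',mm/S)
r=cv2.HoughCircles(g,cv2.HOUGH_GRADIENT_ALT,1.5,20,param1=150,param2=0.5,minRadius=int(3*mm),maxRadius=int(10*mm))
if r is not None:
  for cc in r[0][:4]:
    uv=((cc[0]+.5)/S-.5+u-35,(cc[1]+.5)/S-.5+v-30); print(uv,cc[2]/mm,ray(*uv,.044,K,T))
# deck/scale outline
rel([(.4845,-.35,.3,98)])
```

```text
0.057 6972 ((507.6123046875, -129.3609619140625), (94.21092224121094, 93.8297348022461), 8.207048416137695) 0.056498980139239846
0.077 1485 ((507.9775390625, -131.1510009765625), (56.04172897338867, 55.350257873535156), 8.255012512207031) 0.07632418168633837
0.09 3243 ((507.9832763671875, -132.46099853515625), (44.02024841308594, 44.269447326660156), 7.987792491912842) 0.08946820206395184
guess [228.19966616 273.94808435]
px/mm 1.1888283600123997
(np.float32(233.08334), np.float32(269.83334)) 3.8557116310500557 [ 0.43564791 -0.1778188   0.044     ]
pos [ 0.5077 -0.1295  0.2089] yaw 98.13 tilt [-0.003   0.0014 -1.    ] t 16.975 F [-0.3 -0.1  0.3] gap 1.0 q6 -0.59
[-0.2148, -0.0544, -0.0913] spin 0.1
```

View pics/hole.png

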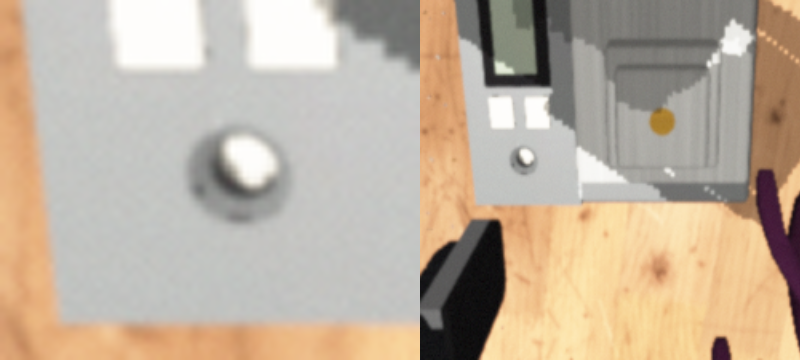

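Small weight is 1.3 mm off centre and square. The hole's bevel is centred at about (232.4,271.4) in the wrist picture. Next is the scriber.

Run:
```python
from h import *
K,T=Tcw('wrist'); print(ray(232.4,271.4,.044,K,T))
rel([(.4845,-.395,.26,102)])
```

```text
[ 0.43523087 -0.17953372  0.044     ]
pos [ 0.5077 -0.1295  0.2089] yaw 98.13 tilt [-0.003   0.0014 -1.    ] t 16.975 F [-0.3 -0.1  0.3] gap 1.0 q6 -0.59
[-0.2595, -0.0607, -0.0514] spin -3.9
```

>>> move_arm([
  [-0.03,-0.005,-0.02],
  [-0.085,-0.015,-0.05],
  [-0.14,-0.035,-0.05],
  [-0.2,-0.05,-0.05],
  [-0.24,-0.058,-0.05],
  [-0.26,-0.06,-0.05],
  [-0.26,-0.06,-0.05],
  [-0.26,-0.06,-0.05],
  [-0.26,-0.06,-0.05],
], spin=[0,-1,-2,-3,-4,-4,-4,-4,-4], grip=[0.0854,0.0854,0.0854,0.0854,0.0854,0.0854,0.0854,0.0854,0.0854])

```text
t: 18.1
eef_pos: [0.4864, -0.3942, 0.2608]
eef_rot: [-0.0, 0.628, 0.778, 0.0]
contact_force: [-0.3, -0.3, 0.5]
finger_gap: 0.999
grip_force: 0.0
```

Run:
```python
from h import *
rel([])
p,d,X,K,T=snap('wrist'); cv2.imwrite('pics/w5.png',p)
for t in ('scriber_grip','bezel_pusher','bur_block'):
  for o in spotter.trace(t,'wrist')[:2]:
    m=o['pixels']&(d>0); Q=X[m]; zt=np.percentile(Q[:,2],90); print(t,round(o['conf'],2),o['pixel'],m.sum(),np.round(np.median(Q,0),4),'z90',zt,np.round(np.median(Q[Q[:,2]>zt-.01],0),4))
    if t=='scriber_grip':
      for a in (.05,.06,.07,.08,.09,.1,.11,.12,.13):
        q=Q[abs(Q[:,2]-a)<.004]
        if len(q): print(a,len(q),np.round(q.mean(0),4))
```

```text
pos [ 0.4864 -0.3942  0.2608] yaw 102.24 tilt [-0.e+00  3.e-04 -1.e+00] t 18.1 F [-0.3 -0.3  0.5] gap 0.999 q6 -1.06
scriber_grip 0.75 [313.9, 241.1] 748 [ 0.4854 -0.3939  0.1221] z90 0.13677690061847922 [ 0.4859 -0.3972  0.1357]
0.05 51 [ 0.4845 -0.3932  0.0493]
0.06 26 [ 0.4849 -0.3934  0.0603]
0.07 32 [ 0.4849 -0.3933  0.0703]
0.08 35 [ 0.4855 -0.3933  0.0798]
0.09 36 [ 0.4849 -0.3937  0.0904]
0.1 39 [ 0.4849 -0.3934  0.0999]
0.11 46 [ 0.485  -0.3935  0.11  ]
0.12 44 [ 0.4848 -0.3931  0.1196]
0.13 104 [ 0.4856 -0.3955  0.1319]
bezel_pusher 0.95 [317.3, 285.7] 612 [ 0.4986 -0.4572  0.0741] z90 0.07592934411638282 [ 0.4987 -0.4581  0.0745]
```

View pics/w5.png

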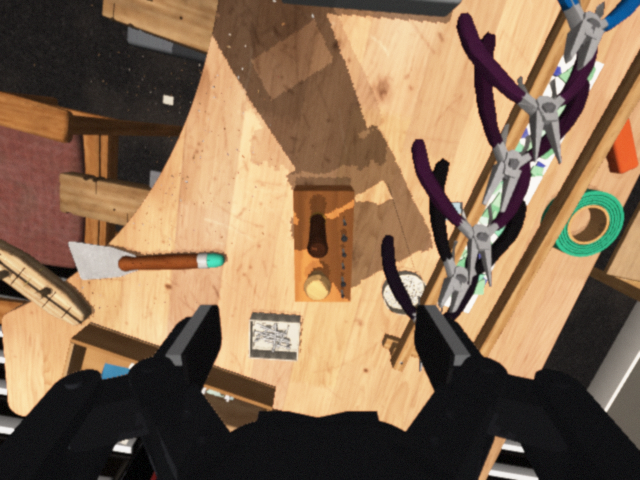

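The wrist picture shows the scriber at (317,237), with its handle leaning toward the camera only through perspective. The pusher is at (317,287) and the nearest plier handle at (388,240). I'm closing along the block's x with a reduced opening.

>>> move_arm([
  [-0.004,-0.0015,0],
  [-0.004,-0.0015,0.02],
  [-0.004,-0.0015,0.05],
  [-0.004,-0.0015,0.09],
  [-0.004,-0.0015,0.13],
  [-0.004,-0.0015,0.15],
  [-0.004,-0.0015,0.151],
  [-0.004,-0.0015,0.151],
  [-0.004,-0.0015,0.151],
  [-0.004,-0.0015,0.151],
  [-0.004,-0.0015,0.151],
  [-0.004,-0.0015,0.151],
], spin=[0,0,0,0,0,0,0,0,0,0,0,0], grip=[0.04,0.04,0.04,0.04,0.04,0.04,0.04,0.0,0.0,0.0,0.0,0.0], force=60)

```text
t: 19.8
eef_pos: [0.4863, -0.4009, 0.1117]
eef_rot: [0.002, 0.628, 0.778, -0.0]
contact_force: [-0.6, -0.5, 6.3]
finger_gap: 0.159
grip_force: 58.4
```

>>> move_arm([
  [0,0,-0.01],
  [0,0,-0.03],
  [0,0,-0.06],
  [0,0,-0.1],
  [0,0,-0.11],
  [0,0,-0.11],
  [0,0,-0.11],
], spin=[0,0,0,0,0,0,0], grip=[0.0,0.0,0.0,0.0,0.0,0.0,0.0])

```text
t: 20.68
eef_pos: [0.4844, -0.3991, 0.2174]
eef_rot: [-0.002, 0.628, 0.778, 0.0]
contact_force: [-0.6, 1.0, -1.2]
finger_gap: 0.157
grip_force: 58.7
```

Run:
```python
from h import *
rel([(.4352,-.1795,.2,102),(.4352,-.1795,.18,102)])
```

```text
pos [ 0.4844 -0.3991  0.2174] yaw 102.13 tilt [-0.0029  0.0031 -1.    ] t 20.675 F [-0.6  1.  -1.2] gap 0.157 q6 -1.06
[0.225, -0.0019, 0.0183] spin 0.1
[0.2249, -0.0019, 0.0383] spin 0.1
```

>>> move_arm([
  [0.02,0,0],
  [0.06,0,0],
  [0.11,-0.001,0],
  [0.16,-0.002,0.01],
  [0.205,-0.002,0.02],
  [0.225,-0.002,0.032],
  [0.225,-0.002,0.032],
  [0.225,-0.002,0.032],
  [0.225,-0.002,0.032],
], spin=[0,0,0,0,0,0,0,0,0], grip=[0.0,0.0,0.0,0.0,0.0,0.0,0.0,0.0,0.0])

```text
t: 21.8
eef_pos: [0.4367, -0.1819, 0.1883]
eef_rot: [0.001, 0.629, 0.777, -0.0]
contact_force: [-1.1, -0.1, 0.3]
finger_gap: 0.16
grip_force: 58.7
```

Run:
```python
from h import *
rel([])
p,d,X,K,T=snap('wrist'); cv2.imwrite('pics/w6.png',p); np.save('w6.npy',[*K,*T.ravel()])
h=proj([.4352,-.1795,.044],K,T); t=np.array(ctrl.observe()['eef_pos']); tp=proj(t-[0,0,.1097],K,T)
print('hole',h,'tip pred',tp)
u,v=(int(a) for a in (h+tp)/2)
print(u,v); cv2.imwrite('pics/w6c.png',cv2.resize(p[max(v-70,0):v+50,u-80:u+80],None,fx=5,fy=5,interpolation=cv2.INTER_CUBIC))
```

```text
pos [ 0.4367 -0.1819  0.1883] yaw 102.06 tilt [ 9.e-04 -9.e-04 -1.e+00] t 21.8 F [-1.1 -0.1  0.3] gap 0.16 q6 -0.82
hole [317.28007325 233.07038756] tip pred [318.58868426 249.95482938]
317 241
```

View pics/w6c.png

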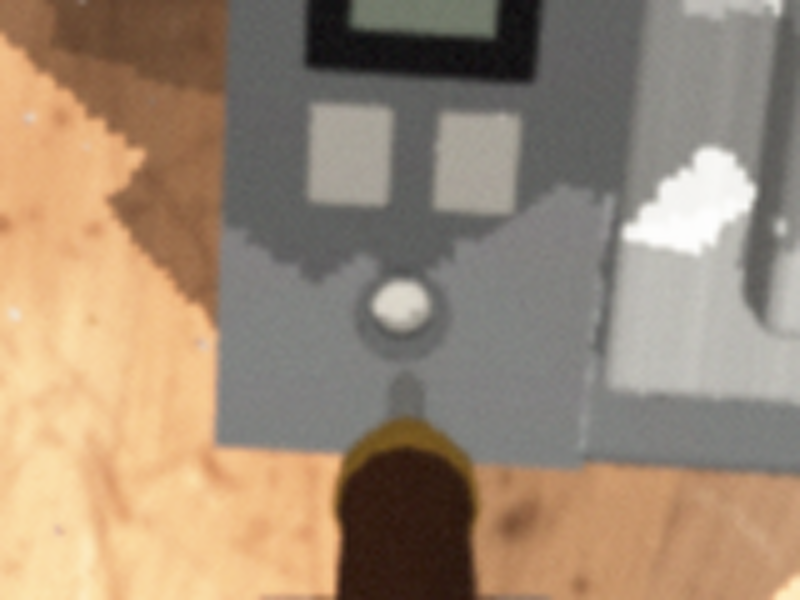

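The crop shows the hole at pixel (317.4,232.8) and the pin's tip at about (318,248.5), both within a pixel of my predictions. I apply a small correction and lower to just inside the bevel.

>>> move_arm([
  [0.002,-0.001,0.01],
  [0.002,-0.001,0.025],
  [0.002,-0.001,0.03],
  [0.002,-0.001,0.032],
  [0.002,-0.001,0.033],
  [0.002,-0.001,0.033],
  [0.002,-0.001,0.033],
  [0.002,-0.001,0.033],
], spin=[0,0,0,0,0,0,0,0], grip=[0.0,0.0,0.0,0.0,0.0,0.0,0.0,0.0])

```text
t: 22.85
eef_pos: [0.4348, -0.1788, 0.155]
eef_rot: [0.0, 0.628, 0.778, 0.0]
contact_force: [-1.2, -0.0, -0.3]
finger_gap: 0.155
grip_force: 58.7
```

Run:
```python
from h import *
rel([(.4355,-.180,.1397,102)])
p,d,X,K,T=snap('wrist'); h=proj([.4352,-.1795,.044],K,T); u,v=map(int,h); print(h,u,v)
t=np.array(ctrl.observe()['eef_pos']); print(t,proj(t-[0,0,.1097],K,T))
cv2.imwrite('pics/w7c.png',cv2.resize(p[v-40:v+40,u-50:u+50],None,fx=8,fy=7.5,interpolation=cv2.INTER_CUBIC))
```

```text
pos [ 0.4348 -0.1788  0.155 ] yaw 102.14 tilt [ 5.e-04 -3.e-04 -1.e+00] t 22.85 F [-1.2 -0.  -0.3] gap 0.155 q6 -0.82
[-0.0014, 0.0004, 0.0153] spin 0.1
[319.02057522 250.76572   ] 319 250
[ 0.43475188 -0.17874173  0.15494005] [318.64041895 250.23754743]
```

View pics/w7c.png

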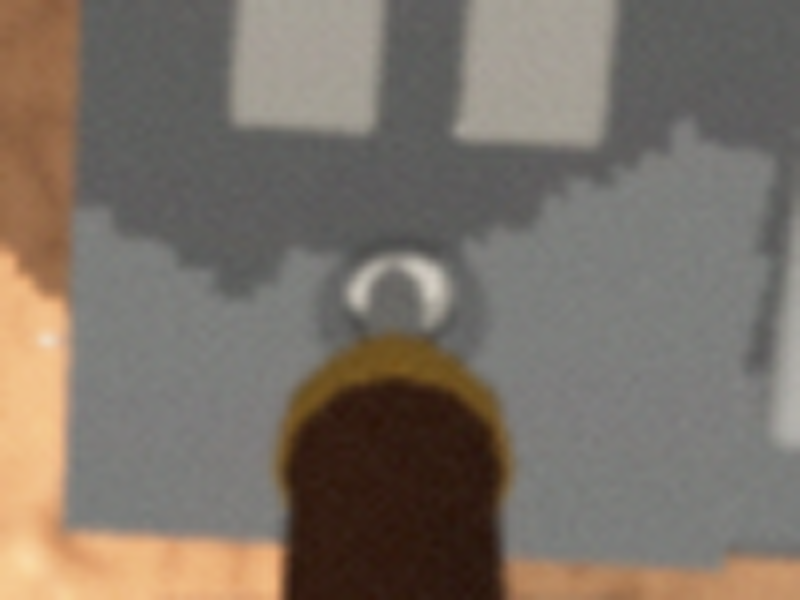

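The pin sits about 2 mm too far toward +y: its tip is near crop row 290, against the hole's centre near row 317. I correct that and go in.

>>> move_arm([
  [-0.002,0.0003,0],
  [-0.002,0.0003,0],
  [-0.002,0.0003,0.003],
  [-0.002,0.0003,0.006],
  [-0.002,0.0003,0.009],
  [-0.002,0.0003,0.009],
  [-0.002,0.0003,0.009],
], spin=[0,0,0,0,0,0,0], grip=[0.0,0.0,0.0,0.0,0.0,0.0,0.0], force=80)

```text
t: 23.78
eef_pos: [0.4354, -0.1806, 0.1457]
eef_rot: [0.0, 0.628, 0.778, 0.0]
contact_force: [0.0, 0.5, 0.0]
finger_gap: 0.15
grip_force: 77.8
```

>>> move_arm([
  [0,0,0.002],
  [0,0,0.003],
  [0,0,0.004],
  [0,0,0.005],
  [0,0,0.006],
  [0,0,0.006],
  [0,0,0.006],
], spin=[0,0,0,0,0,0,0], grip=[0.0,0.0,0.0,0.0,0.0,0.0,0.0])

```text
t: 24.65
eef_pos: [0.4356, -0.1808, 0.14]
eef_rot: [0.0, 0.628, 0.778, 0.0]
contact_force: [-1.0, 0.5, 3.8]
finger_gap: 0.154
grip_force: 78.1
```

>>> move_arm([
  [0,0,0.001],
  [0,0,0.0015],
  [0,0,0.002],
  [0,0,0.0025],
  [0,0,0.0025],
  [0,0,0.0025],
], spin=[0,0,0,0,0,0], grip=[0.0,0.0,0.0,0.0,0.0,0.0])

```text
t: 25.4
eef_pos: [0.436, -0.1811, 0.1391]
eef_rot: [0.001, 0.628, 0.778, -0.0]
contact_force: [-1.8, 1.3, 12.4]
finger_gap: 0.155
grip_force: 79.0
```

The button has bottomed: 12 N, with the tip about 14.6 mm below the deck. A last look at the stack, then hand in.

Run:
```python
from h import *
p,d,X,K,T=snap('top')
for z0 in (.078,.091):
    m=(d>0)&(abs(X[...,0]-.508)<.05)&(abs(X[...,1]+.131)<.045)&(abs(X[...,2]-z0)<.005)
    print(z0,m.sum(),cv2.minAreaRect((X[m][:,:2]*1000).astype(np.float32)))
rel([])
print(ctrl.close_job())
```

```text
0.078 85 ((515.888671875, -118.54493713378906), (41.17314910888672, 73.15377807617188), 54.581626892089844)
0.091 187 ((506.81268310546875, -132.09344482421875), (44.37238693237305, 42.256248474121094), 8.055391311645508)
pos [ 0.436  -0.1811  0.1391] yaw 102.15 tilt [ 7.e-04 -9.e-04 -1.e+00] t 25.45 F [-1.   0.7 12.3] gap 0.153 q6 -0.82
the job is handed in; nothing more can be done
None
```

I handed the job in at 25.5 s, with both weights stacked square on the pan (about 2 mm off its centre, and 1.3 mm between the two) and the gripped scriber pressing the button to its stop at about 12 N; the hand-in returned no verdict.

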